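# Lift the toppled oil filter off the spinning drain turntable

## Robot

A 6-joint arm with a two-finger parallel gripper is mounted at the origin on the work surface. World frame = base frame: x ahead of the robot, y to its left, z up, the work surface at z = 0. Lengths are in m, angles in degrees, forces in N, time in s.
With the tool pointing down it reaches from about 0.25 to 0.8 m from the base axis. Payload 3.9 kg.
Tool frame: the origin (TCP) lies midway between the tips of the shut fingers; the grasp point (between the pads) lies 19 mm behind it; z points along the fingers, y is the line along which they close (so a half turn about z gives the same grasp; the last joint's range is limited). The gripper opens to 85 mm and grips with 20 to 120 N. Pads are 22 mm wide; open, the fingers measure 114 mm over their backs; the gripper's body (76 mm by 85 mm) begins 54 mm behind the grasp point. The pads swing forward as they close: fully open they stand 13 mm farther back than shut.
Start: joints at [-77.349, 14.897, -7.913, 67.191, 0, 90], TCP at [0.115, -0.512, 0.231] pointing down, gripper open.
Joint ranges: [-159.42, 159.42], [-47.68, 98.78], [-73.54, 78.23], [-108.79, 121.32], [-90, 84.71], [-180, 180]. Speed limits (degrees/s): [147.25, 147.25, 180, 180, 180, 180].

## Interface

Orientations are given as a 3x3 rotation matrix whose columns are the frame's x, y, z axes.
In Python, from bench import status, read_camera, env gives the robot as it stands.
- The arm moves only by the tool send_rows, never from a script. Its argument "series" is a list of rows, each an object with "grip": the opening in per cent of the stroke, from 0 (shut) to 100 (fully open); "dp": the shift along the tool's x, y, z in m, a list of three; "twist": the turn about the tool's z in rad. A call has 1 to 12 rows; each row shifts and turns the commanded pose from where the row before left it, along the tool's axes as they then stand; what a row does not reach is not made up. A row lasts 1/12 s, in which the tool goes at most 41.7 mm and 7.16 degrees, less where a joint would pass 70% of its speed; a pose out of reach is approached as far as the arm can. A call with a gripper value outside its range is refused whole. The fingers move at their own pace and stop on an object; "grip_force" is the grip in N (left out, the last holds). Time passes only in rows, so rows that do not move let the fingers close. It gives the time, the measured TCP pose, the force, the opening and the grip force at its end, in the units of the state.
- status.sense(): the state, without advancing time (a new reading comes with each control period).
- read_camera(name): name is "scene" or "top" or "wrist"; returns a dict with "img" (400x640x3 uint8, red, green, blue), "range_z" (400x640 float32, m along the optical axis (not along the pixel's ray), 0 where there is no reading), "fx", "fy", "cx", "cy" (pixels), "view" (4x4, takes a point from world to camera coordinates). Camera axes: x right, y down, z forward; pixel columns grow to the right and rows downward; lengths in m; the calibration is good to about 2 mm. The wrist camera is an equidistant fisheye: a pixel r from the principal point sees the ray r / f radians off the axis. A picture is of the moment at which its call begins.
- env.close_job(): hands the job in; it is judged then, once.
The state is a dict: "time": time; "joint_positions": joint angles; "qd": joint speeds; "tau": joint torques, N m; "tcp_pos": TCP position; "tool_rot": TCP orientation; "wrist_force": force on the tool from outside, world axes, zero at the start; "wrist_torque": the same for the moment, N m; "grip_width": opening from 0.0 (shut) to 1.0 (fully open); "finger_force": force on a finger pad.
Only numpy, scipy, OpenCV 4.12 (cv2) and the standard library are available. Lean on these libraries where they do the work, as an engineer would, in place of code of your own. Each camera call takes 0.05 s, during which the arm holds its last target. There are 200 camera calls.

## Task

One oil filter has toppled on the drain turntable and leans on the inner pins, under the wire guard. Push the turntable round until that filter has come out to the open side of the guard, then lift it off and set it down upright, base down, in the free part of the steel tray without dropping it. Leave the other things on the turntable, in the tray and on the bench standing as they are, and let go of everything.

Things in the scene. Friction and masses are not known exactly. Their poses are not given: they have to be found in the camera images.
- filter: The toppled oil filter: white can, steel base band, 62 mm diameter, 120 mm long, 0.24 to 0.45 kg. Origin: centre of its flat base; z runs along the can to the domed top. It leans about 45 degrees: the low edge of its base on the turntable, its side on two neighbouring inner pins, its top pointing inwards to the turntable's axis, its origin 116 mm from that axis. Loose; it rides with the turntable.
- turntable_top (a point): Centre of the turntable's upper face, 40 mm above the bench; z up, x and y turn with it. Aluminium disc, 360 mm diameter, turning freely both ways without end; it coasts long after a push (a brief peg push at 0.1 m/s turns it about 1.5 rad in all, at 0.04 about 0.4). Fixed on it: rim pegs, and ten inner pins, 10 mm thick, 50 mm high, on a 48 mm radius at 18, 54, 90 ... degrees. The toppled filter lies towards its +x.
- rim_peg (a point): Top of one of the five steel rim pegs, which stand fixed on the turntable, 12 mm thick and 100 mm high, on a circle of radius 168 mm; this one at 36 degrees from the x axis of turntable_top, the others at 108, 180, 252 and 324 degrees. They are good to push against.
- guard: Fixed wire guard, a frame of 10 mm bars 205 mm above the bench on four legs, over the far half of the turntable. Origin: on the turntable's axis at bench height; the guard covers from x = +40 to +210 mm and y = -210 to +210 mm of its own frame; its -x side (towards the robot, within about 0.2 rad) is open to above. The toppled filter starts under it, within 0.7 rad of its +x direction.
- tray: Fixed steel tray, 200 mm (its x) by 270 mm (its y), walls 30 mm high and 4 mm thick, floor 4 mm above the bench. Origin: centre of the underside. The squat filter stands in its +y half; the -y half is free.
- tray_filter: Squat filter standing in the tray, 74 mm diameter, 80 mm high. Origin: centre of its base, z up. To be left standing.
- tall_filter: Upright filter on the turntable, same size as the toppled one (62 mm diameter, 120 mm high). Origin: centre of its base, z up. To be left standing there.
- squat_filter: Upright squat filter on the turntable, 74 mm diameter, 80 mm high. Origin: centre of its base, z up. To be left standing there.
- bearing: Steel bearing ring lying flat on the turntable, 50 mm diameter, 16 mm high. Origin: centre of its underside. To be left on the turntable.
- carton: Blue carton, 90 x 90 x 120 mm, standing on the bench. Origin: centre of its underside. Bystander.
- oil: Grey oil bottle, 84 mm diameter, 200 mm high, standing on the bench. Origin: centre of its underside. Bystander.
- screwdriver: Screwdriver lying on the bench along its x axis. Bystander.
- wrench: Wrench lying on the bench along its x axis. Bystander.
- filter_mid (a point): Middle of the toppled filter: on its axis, 60 mm from its base.
There are look-alikes about, which are no part of the job. What is shaped like the tall_filter but orange is not meant. Several things have the shape of the bearing; the one meant has the colours described above.

How it is judged:
By the outcome, as a careful person would: the job done as asked, in the order asked, and still so for the second after the job is handed in, with the robot touching nothing.
It also fails if it takes over 58 s, if anything falls off the work surface, if the arm or the gripper's body presses on something with over 40 N, if the wrist force passes 120 N, or if a joint passes its speed limit or range.

## Working session

There is one attempt and no reset: what is moved stays moved. The work goes in short steps, Python scripts to look and compute and a tool call to move; the robot and the scene stay as the last step left them, time stands still between calls to the robot, and variables do not carry over. Pictures are saved under pics/ and viewed, at most 10 in all, crops included, and the job is handed in when it is done.

Besides the shell and the picture viewer there is one more tool, called after "Call:" as name(argument=value, ...) on one line, values as JSON. send_rows: Moves the arm, as the interface text tells. Its arguments: {"type":"object","properties":{"series":{"type":"array","items":{"type":"object","properties":{"grip":{"type":"number"},"dp":{"type":"array","items":{"type":"number"}},"twist":{"type":"number"}}}},"grip_force":{"type":"number"}},"required":["series"]}

```bash
ls; mkdir -p pics; cat > h.py <<'E'
import numpy as np, cv2
from bench import status, read_camera, env
def grab(n,save=None):
    c=read_camera(n)
    if save: cv2.imwrite(f'pics/{save}.png',c['img'][:,:,::-1])
    return c
def cloud(c):
    # pinhole world points HxWx3
    z=c['range_z']; v,u=np.mgrid[:z.shape[0],:z.shape[1]]
    P=np.stack([(u-c['cx'])/c['fx']*z,(v-c['cy'])/c['fy']*z,z],-1)
    V=c['view']; W=(P-V[:3,3])@V[:3,:3]
    W[z==0]=np.nan
    return W
E
python3 - <<'E'
from h import *
s=status.sense(); print(s['time'],s['tcp_pos'],s['tool_rot'])
for n in('top','scene'):
    c=grab(n,n+'0'); np.savez(f'{n}0.npz',**c); print(n,c['fx'],c['cx'],c['cy'],c['view'])
E
```

```text
pics
0.0 [ 0.11482292 -0.51159908  0.23046987] [[ 9.75724801e-01  2.18999869e-01 -4.13292804e-04]
 [ 2.19000259e-01 -9.75722989e-01  1.88044994e-03]
 [ 8.55900127e-06 -1.92531288e-03 -9.99998147e-01]]
top 412.4380976726887 325.0427400630367 202.01018328054548 [[-0.01482059 -0.99973154 -0.01780978  0.07091093]
 [-0.99757404  0.01599556 -0.06775079  0.49938119]
 [ 0.06801748  0.01676247 -0.9975433   1.44265927]
 [ 0.          0.          0.          1.        ]]
scene 375.0527420138134 319.5539917940355 198.63517625086993 [[-0.82703728  0.56201089  0.01237344  0.37758323]
 [ 0.34133873  0.51954857 -0.78329889 -0.13888356]
 [-0.44665111 -0.64359385 -0.62152212  1.55280944]
 [ 0.          0.          0.          1.        ]]
```

View pics/top0.png

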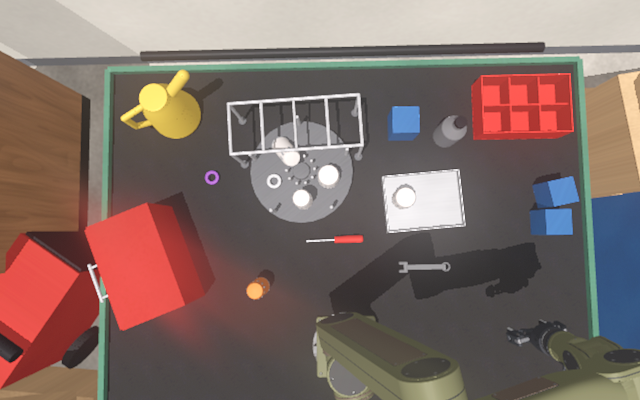

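View pics/scene0.png

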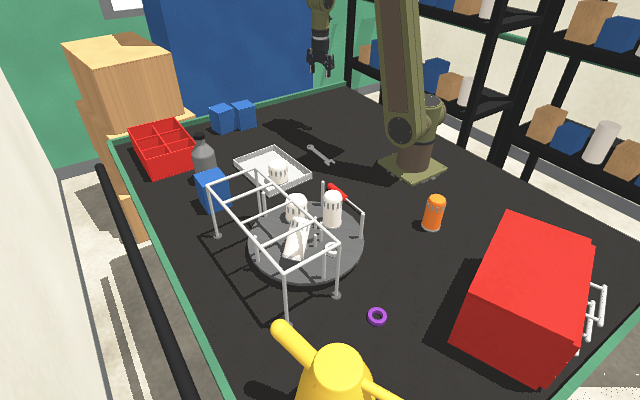

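The top view shows the turntable centred near (301,172) and the guard over its upper half. The toppled filter is at about (284,150), under the guard. The tall or squat filters are at (329,175) and (302,198), and the bearing is at (274,181). The tray spans (385-465,170-232), with its squat filter at (404,196). The look-alikes are the orange can at (258,288) and the purple ring at (212,177). Neither is white or steel, so neither is meant.

```bash
python3 - <<'E'
from h import *
c=dict(np.load('top0.npz')); W=cloud(c); img=c['img']
cv2.imwrite('pics/crop1.png',cv2.resize(img[85:240,215:475],None,fx=3,fy=3,interpolation=cv2.INTER_CUBIC)[:,:,::-1])
hsv=cv2.cvtColor(img,cv2.COLOR_RGB2HSV)
# disc points at z~0.04
z=W[...,2]; m=(abs(z-0.04)<0.008); sub=np.zeros_like(m); sub[110:230,240:365]=1; m&=sub
k=cv2.morphologyEx((m*255).astype(np.uint8),cv2.MORPH_OPEN,np.ones((3,3)))
cs,_=cv2.findContours(k,cv2.RETR_EXTERNAL,cv2.CHAIN_APPROX_NONE); ct=max(cs,key=cv2.contourArea)[:,0]
P=W[ct[:,1],ct[:,0],:2]; 
# robust circle with known R=.18
from scipy.optimize import least_squares
P=P[np.isfinite(P).all(1)]
f=lambda q: np.hypot(*(P-q[:2]).T)-0.18
r=least_squares(f,[0.5,0.1],loss='soft_l1',f_scale=0.003); print('tt',r.x,np.median(abs(f(r.x))))
for name,p in dict(topp=(284,148),t2=(291,158),A=(329,175),B=(302,198),bear=(274,181),trayf=(404,196)).items():
    print(name,W[p[1],p[0]].round(3))
# high blobs near turntable
C=r.x
R=np.hypot(W[...,0]-C[0],W[...,1]-C[1])
for lo,hi in((.075,.1),(.1,.128),(.128,.15),(.15,.17)):
    mm=((z>lo)&(z<hi)&(R<.185)).astype(np.uint8)
    n,l,st,ce=cv2.connectedComponentsWithStats(mm)
    for i in range(1,n):
        if st[i,4]>3: q=W[l==i].mean(0)-[*C,0]; print(lo,ce[i].round(),st[i,4],W[l==i].mean(0).round(3),np.hypot(q[0],q[1]).round(3),np.degrees(np.arctan2(q[1],q[0])).round(1))
# guard & tray corners
mm=((z>.19)&(z<.22)).astype(np.uint8); mm[:, :220]=0; mm[:,370:]=0; mm[170:]=0
ys,xs=np.nonzero(mm); print('guard',cv2.minAreaRect(W[ys,xs,:2].astype(np.float32)))
mm=((z>.02)&(z<.045)).astype(np.uint8); mm[:, :378]=0; mm[:,472:]=0; mm[:163]=0;mm[240:]=0
ys,xs=np.nonzero(mm); print('tray',cv2.minAreaRect(W[ys,xs,:2].astype(np.float32)))
E
```

```text
tt [0.54654588 0.14523791] 0.04146655353261822
topp [0.673 0.194 0.134]
t2 [0.636 0.169 0.152]
A [0.582 0.047 0.123]
B [0.504 0.134 0.166]
bear [0.575 0.24  0.044]
trayf [ 0.512 -0.204  0.086]
0.075 [278. 142.] 69 [0.703 0.219 0.089] 0.173 25.1
0.075 [304. 156.] 8 [0.653 0.131 0.087] 0.108 -7.7
0.075 [312. 161.] 8 [0.636 0.106 0.088] 0.098 -23.8
0.075 [286. 170.] 10 [0.605 0.191 0.087] 0.074 38.2
0.075 [315. 169.] 8 [0.608 0.095 0.087] 0.079 -39.3
0.075 [289. 179.] 9 [0.577 0.182 0.086] 0.047 50.1
0.075 [312. 177.] 9 [0.58  0.104 0.086] 0.053 -50.6
0.075 [297. 183.] 8 [0.561 0.156 0.089] 0.018 37.3
0.075 [306. 183.] 8 [0.561 0.127 0.09 ] 0.023 -51.7
0.075 [324. 185.] 6 [0.551 0.063 0.095] 0.082 -86.7
0.075 [334. 185.] 4 [0.552 0.033 0.091] 0.113 -87.0
0.1 [282. 144.] 84 [0.689 0.204 0.113] 0.154 22.3
0.1 [279. 154.] 9 [0.656 0.214 0.115] 0.129 32.3
0.1 [296. 164.] 4 [0.62  0.156 0.126] 0.075 8.5
0.1 [328. 175.] 358 [0.582 0.049 0.117] 0.103 -69.9
0.1 [274. 211.] 4 [0.468 0.233 0.113] 0.118 132.1
0.128 [288. 147.] 36 [0.676 0.181 0.136] 0.134 15.5
0.128 [291. 160.] 120 [0.633 0.171 0.141] 0.09 16.4
0.128 [309. 202.] 12 [0.493 0.112 0.141] 0.063 -148.1
0.128 [295. 204.] 6 [0.488 0.159 0.148] 0.06 166.6
0.128 [331. 207.] 11 [0.475 0.041 0.138] 0.126 -124.3
0.128 [271. 210.] 12 [0.468 0.237 0.137] 0.121 130.8
0.15 [289. 156.] 100 [0.643 0.175 0.156] 0.101 17.4
0.15 [301. 198.] 239 [0.504 0.136 0.158] 0.043 -168.0
guard ((0.7322593927383423, 0.1505604088306427), (0.17134709656238556, 0.4193994402885437), 2.944973945617676)
tray ((0.49831950664520264, -0.2826031446456909), (0.200260192155838, 0.27292943000793457), 4.344681262969971)
```

View pics/crop1.png

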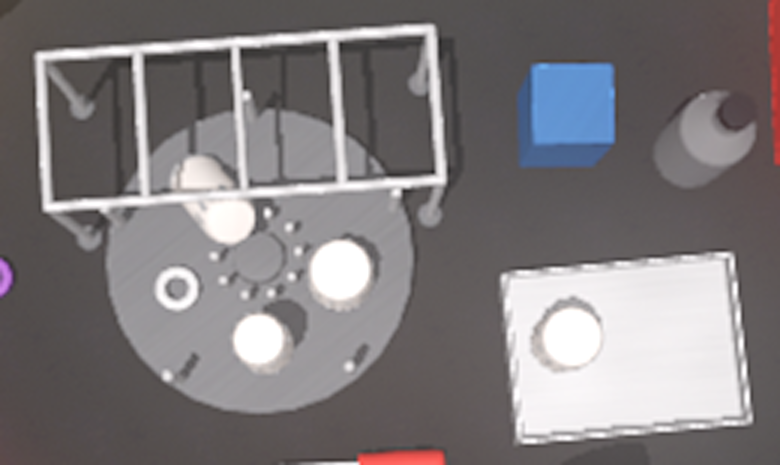

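The crop confirms it. The leaning filter at crop (215,200) has its base up-left and its top towards the axis. The bearing is at crop (177,288), the tall filter (top z .16) at (262,338) and the squat filter (z .12) at (340,270). Rim pegs show at (168,376) and (350,366).

- **Turntable axis:** about (.607,.143).
- **Filter direction:** about 39°.
- **Pegs:** at 3.4° + 72k.

I'll push the peg at 147° counter-clockwise with shut fingers.

Call:
send_rows(series=[{"grip":0,"dp":[0,0,0],"twist":-0.097},{"grip":0,"dp":[0,0,0],"twist":-0.097},{"grip":0,"dp":[0,0,0],"twist":-0.097},{"grip":0,"dp":[0,0,0],"twist":-0.097},{"grip":0,"dp":[0,0,0],"twist":-0.097},{"grip":0,"dp":[0,0,0],"twist":-0.097},{"grip":0,"dp":[0.034,-0.011,0],"twist":0},{"grip":0,"dp":[0.034,-0.011,0],"twist":0},{"grip":0,"dp":[0.034,-0.011,0],"twist":0},{"grip":0,"dp":[0.034,-0.011,0],"twist":0},{"grip":0,"dp":[0.034,-0.011,0],"twist":0},{"grip":0,"dp":[0.034,-0.011,0],"twist":0}])

```text
time: 1.1
tcp_pos: [0.2093, -0.3178, 0.2309]
tool_rot: [[0.695, 0.719, -0.0], [0.719, -0.695, 0.001], [0.0, -0.001, -1.0]]
wrist_force: [0.3, 0.1, 0.1]
grip_width: -0.002
finger_force: 0.0
```

Call:
send_rows(series=[{"grip":0,"dp":[0.034,-0.011,0],"twist":0},{"grip":0,"dp":[0.034,-0.011,0],"twist":0},{"grip":0,"dp":[0.034,-0.011,0],"twist":0},{"grip":0,"dp":[0.034,-0.011,0],"twist":0},{"grip":0,"dp":[0.034,-0.011,0],"twist":0},{"grip":0,"dp":[0.034,-0.011,0],"twist":0},{"grip":0,"dp":[0.034,-0.011,0],"twist":0},{"grip":0,"dp":[0.034,-0.011,0],"twist":0},{"grip":0,"dp":[0.034,-0.011,0],"twist":0},{"grip":0,"dp":[0.034,-0.011,0],"twist":0},{"grip":0,"dp":[0.034,-0.011,0],"twist":0},{"grip":0,"dp":[0.034,-0.011,0],"twist":0}])

```text
time: 2.1
tcp_pos: [0.3977, 0.0674, 0.2311]
tool_rot: [[0.694, 0.72, -0.0], [0.72, -0.694, -0.0], [-0.0, -0.0, -1.0]]
wrist_force: [0.1, 0.0, -0.1]
grip_width: -0.002
finger_force: 0.0
```

Call:
send_rows(series=[{"grip":0,"dp":[0.0333,-0.0118,0],"twist":0},{"grip":0,"dp":[0.0333,-0.0118,0],"twist":0},{"grip":0,"dp":[0.0333,-0.0118,0],"twist":0},{"grip":0,"dp":[0.0333,-0.0118,0],"twist":0},{"grip":0,"dp":[0.0333,-0.0118,0],"twist":0},{"grip":0,"dp":[0.0333,-0.0118,0],"twist":0},{"grip":0,"dp":[0,0,0.03],"twist":0},{"grip":0,"dp":[0,0,0.03],"twist":0},{"grip":0,"dp":[0,0,0.03],"twist":0},{"grip":0,"dp":[0,0,0.031],"twist":0}])

```text
time: 2.93
tcp_pos: [0.4854, 0.2587, 0.1088]
tool_rot: [[0.694, 0.72, -0.0], [0.72, -0.694, -0.0], [-0.0, 0.0, -1.0]]
wrist_force: [0.1, 0.0, 0.0]
grip_width: 0.003
finger_force: 0.0
```

```bash
python3 - <<'E'
from h import *
c=grab('wrist','wr1'); W=None
s=status.sense(); print(s['tcp_pos'],s['joint_positions'],c['fx'],c['cx'],c['cy'])
d=s['tcp_pos'][:2]-np.array([.607,.143]); print(np.hypot(*d),np.degrees(np.arctan2(d[1],d[0])))
E
```

```text
[0.48124682 0.25640256 0.10259441] [ 2.80492186e+01  2.22026094e+01 -1.74332424e+01  5.09907373e+01
 -1.80548591e-03  1.62023697e+02] 309.70691628693146 318.1589355269363 203.5899203655164
0.1693339930068536 137.95627541964032
```

View pics/wr1.png

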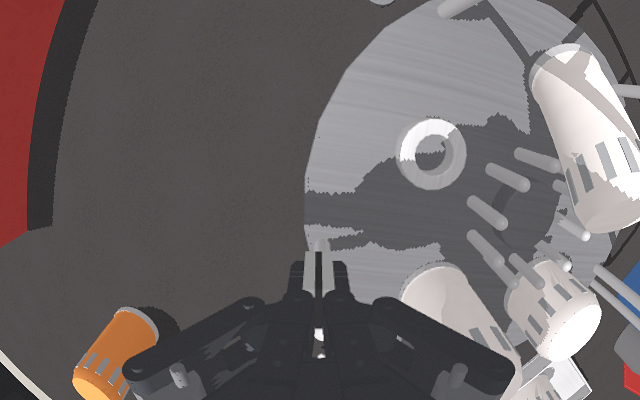

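The shut fingers are just behind the peg, whose base shows at (320,243). I'm at 138° and the peg is at 147°. The filter is at upper right (590,140). Now I'll push along the circle.

Call:
send_rows(series=[{"grip":0,"dp":[-0.005,0,0],"twist":-0.065},{"grip":0,"dp":[-0.004,0,0],"twist":-0.024},{"grip":0,"dp":[-0.003,0,0],"twist":-0.018},{"grip":0,"dp":[-0.003,0,0],"twist":-0.018},{"grip":0,"dp":[-0.004,0,0],"twist":-0.024},{"grip":0,"dp":[-0.005,0,0],"twist":-0.03},{"grip":0,"dp":[-0.006,0,0],"twist":-0.036},{"grip":0,"dp":[-0.007,0,0],"twist":-0.042},{"grip":0,"dp":[-0.007,0,0],"twist":-0.042},{"grip":0,"dp":[-0.007,0,0],"twist":-0.042},{"grip":0,"dp":[-0.007,0,0],"twist":-0.042},{"grip":0,"dp":[-0.007,0,0],"twist":-0.042}])

```text
time: 3.98
tcp_pos: [0.4516, 0.2035, 0.1111]
tool_rot: [[0.334, 0.943, 0.001], [0.943, -0.334, 0.0], [0.001, 0.001, -1.0]]
wrist_force: [1.0, 0.7, 0.1]
grip_width: -0.002
finger_force: 0.1
```

```bash
cat >> h.py <<'E'
def st():
    s=status.sense(); d=s['tcp_pos'][:2]-np.array([.607,.143]); R=s['tool_rot']
    print(s['time'],s['tcp_pos'].round(4),'r,phi',np.hypot(*d).round(4),np.degrees(np.arctan2(d[1],d[0])).round(1)%360,'xang',np.degrees(np.arctan2(R[1,0],R[0,0])).round(1),'j6',s['joint_positions'][5].round(1),'F',s['wrist_force'].round(1),s['grip_width'],s['finger_force'])
E
python3 -c "
from h import *
st()"
```

```text
3.9833 [0.4516 0.2035 0.1111] r,phi 0.1668 158.7 xang 70.5 j6 133.8 F [1.  0.7 0.1] -0.002335965234500163 0.05469551892019808
```

Call:
send_rows(series=[{"grip":0,"dp":[-0.007,0,0],"twist":-0.042},{"grip":0,"dp":[-0.007,0,0],"twist":-0.042},{"grip":0,"dp":[-0.007,0,0],"twist":-0.042},{"grip":0,"dp":[-0.007,0,0],"twist":-0.042},{"grip":0,"dp":[-0.007,0,0],"twist":-0.042},{"grip":0,"dp":[-0.007,0,0],"twist":-0.042},{"grip":0,"dp":[-0.007,0,0],"twist":-0.042},{"grip":0,"dp":[-0.007,0,0],"twist":-0.042},{"grip":0,"dp":[-0.007,0,0],"twist":-0.042},{"grip":0,"dp":[-0.007,0,0],"twist":-0.042},{"grip":0,"dp":[-0.007,0,0],"twist":-0.042},{"grip":0,"dp":[-0.007,0,0],"twist":-0.042}])

```text
time: 4.98
tcp_pos: [0.4424, 0.1207, 0.1111]
tool_rot: [[-0.162, 0.987, 0.001], [0.987, 0.162, 0.0], [0.0, 0.001, -1.0]]
wrist_force: [-1.0, 0.2, 0.1]
grip_width: -0.0
finger_force: 0.1
```

Call:
send_rows(series=[{"grip":0,"dp":[-0.007,0,0],"twist":-0.042},{"grip":0,"dp":[-0.007,0,0],"twist":-0.042},{"grip":0,"dp":[-0.007,0,0],"twist":-0.042},{"grip":0,"dp":[-0.007,0,0],"twist":-0.042},{"grip":0,"dp":[-0.007,0,0],"twist":-0.042},{"grip":0,"dp":[-0.007,0,0],"twist":-0.042},{"grip":0,"dp":[-0.007,0,0],"twist":-0.042},{"grip":0,"dp":[-0.007,0,0],"twist":-0.042},{"grip":0,"dp":[-0.007,0,0],"twist":-0.042},{"grip":0,"dp":[-0.007,0,0],"twist":-0.042},{"grip":0,"dp":[-0.007,0,0],"twist":-0.042},{"grip":0,"dp":[-0.007,0,0],"twist":-0.042}])

```text
time: 5.98
tcp_pos: [0.4742, 0.0439, 0.1111]
tool_rot: [[-0.619, 0.786, 0.001], [0.786, 0.619, 0.0], [-0.0, 0.001, -1.0]]
wrist_force: [-0.9, 0.5, 0.2]
grip_width: 0.001
finger_force: 0.1
```

Call:
send_rows(series=[{"grip":0,"dp":[0,0,0],"twist":0},{"grip":0,"dp":[0.005,0,-0.02],"twist":0},{"grip":0,"dp":[0,0,-0.03],"twist":0},{"grip":0,"dp":[0,0,-0.03],"twist":0},{"grip":0,"dp":[0,0,-0.03],"twist":0}])

```text
time: 6.4
tcp_pos: [0.47, 0.0484, 0.2218]
tool_rot: [[-0.616, 0.787, -0.0], [0.787, 0.616, 0.0], [0.0, -0.0, -1.0]]
wrist_force: [0.2, -0.3, 0.1]
grip_width: -0.0
finger_force: 0.0
```

```bash
cat >> h.py <<'E'
C0=np.array([.607,.143])
def pins(W):
    z=W[...,2]; q=W[...,:2]-C0; R=np.hypot(q[...,0],q[...,1])
    a=np.arctan2(q[...,1],q[...,0])
    m=(abs(z-.088)<.008)&(abs(R-.048)<.008)
    t=np.angle(np.mean(np.exp(10j*a[m])))/10
    print('pins',m.sum(),'theta mod36',np.degrees(t-np.radians(18))%36)
    m=((z>.05)&(z<.17)&(R<.185)).astype(np.uint8)
    for lo,hi in((.05,.075),(.11,.126),(.128,.17)):
        mm=((z>lo)&(z<hi)&(R<.182)).astype(np.uint8)
        n,l,s,ce=cv2.connectedComponentsWithStats(mm)
        for i in range(1,n):
            if s[i,4]>8:
                b=W[l==i].mean(0); d=b[:2]-C0
                print(lo,ce[i].round(),s[i,4],b.round(3),'r',np.hypot(*d).round(3),'ang',(np.degrees(np.arctan2(d[1],d[0]))%360).round(1))
E
python3 -c "
from h import *
st()
c=grab('top','top1');pins(cloud(c));st()"
```

```text
6.4 [0.47   0.0484 0.2218] r,phi 0.1665 214.6 xang 128.0 j6 57.8 F [ 0.2 -0.3  0.1] -0.00025163527582070395 0.0
pins 53 theta mod36 16.42983901731105
0.05 [311. 153.] 27 [0.67 0.11 0.06] r 0.071 ang 332.0
0.05 [302. 170.] 188 [0.61  0.141 0.061] r 0.003 ang 325.1
0.11 [309. 139.] 275 [0.703 0.113 0.118] r 0.101 ang 342.8
0.11 [278. 186.] 76 [0.551 0.216 0.118] r 0.092 ang 127.7
0.128 [284. 119.] 13 [0.768 0.191 0.137] r 0.168 ang 16.7
0.128 [341. 138.] 10 [0.702 0.006 0.14 ] r 0.167 ang 304.7
0.128 [331. 166.] 261 [0.607 0.041 0.157] r 0.102 ang 270.3
0.128 [248. 167.] 11 [0.611 0.311 0.136] r 0.168 ang 88.7
0.128 [286. 177.] 331 [0.576 0.185 0.146] r 0.052 ang 126.0
0.128 [283. 216.] 11 [0.449 0.199 0.138] r 0.168 ang 160.3
6.45 [0.4737 0.0487 0.2279] r,phi 0.1633 215.3 xang 128.0 j6 57.8 F [1.5 0.  3. ] -0.0010589157054241018 0.0
```

Call:
send_rows(series=[{"grip":0,"dp":[0,0,-0.02],"twist":-0.1},{"grip":0,"dp":[0,0,-0.02],"twist":-0.1},{"grip":50,"dp":[0,0,-0.02],"twist":-0.1},{"grip":100,"dp":[0,0,0],"twist":-0.1},{"grip":100,"dp":[0,0,0],"twist":-0.1},{"grip":100,"dp":[0,0,0],"twist":-0.1},{"grip":100,"dp":[0,0,0],"twist":-0.1},{"grip":100,"dp":[0,0,0],"twist":-0.1},{"grip":100,"dp":[0,0,0],"twist":0},{"grip":100,"dp":[0,0,0],"twist":0},{"grip":100,"dp":[0,0,0],"twist":0},{"grip":100,"dp":[0,0,0],"twist":0}])

```text
time: 7.45
tcp_pos: [0.4707, 0.0482, 0.2804]
tool_rot: [[-0.994, 0.107, 0.0], [0.107, 0.994, 0.0], [-0.0, 0.0, -1.0]]
wrist_force: [0.7, 0.3, 0.2]
grip_width: 1.0
finger_force: 0.0
```

```bash
python3 -c "
from h import *
st()
c=grab('top','top2');pins(cloud(c));st()"
```

```text
7.45 [0.4707 0.0482 0.2804] r,phi 0.166 214.8 xang 173.8 j6 12.0 F [0.7 0.3 0.2] 0.9998996005714903 0.0
pins 34 theta mod36 23.94335659371648
0.05 [308. 152.] 22 [0.672 0.119 0.059] r 0.069 ang 340.0
0.05 [301. 168.] 130 [0.616 0.144 0.061] r 0.009 ang 9.0
0.11 [306. 139.] 274 [0.705 0.123 0.118] r 0.1 ang 348.2
0.11 [281. 188.] 84 [0.544 0.207 0.118] r 0.09 ang 134.5
0.128 [279. 122.] 13 [0.76  0.21  0.138] r 0.168 ang 23.7
0.128 [337. 133.] 11 [0.717 0.018 0.139] r 0.166 ang 311.5
0.128 [330. 162.] 253 [0.62  0.043 0.157] r 0.101 ang 277.3
0.128 [288. 178.] 330 [0.571 0.182 0.146] r 0.053 ang 132.9
0.128 [248. 173.] 12 [0.591 0.31  0.138] r 0.168 ang 95.3
0.128 [288. 218.] 12 [0.444 0.18  0.14 ] r 0.168 ang 167.1
7.5 [0.4707 0.0482 0.2803] r,phi 0.166 214.8 xang 173.9 j6 12.0 F [0.3 1.1 0.5] 1.0010951222679156 0.0
```

Call:
send_rows(series=[{"grip":50,"dp":[0.011,0.028,0],"twist":0},{"grip":50,"dp":[0.011,0.028,0],"twist":0},{"grip":50,"dp":[0.011,0.028,0],"twist":0},{"grip":50,"dp":[0.011,0.028,0],"twist":0},{"grip":50,"dp":[0,0,0.02],"twist":0},{"grip":50,"dp":[0,0,0.02],"twist":0},{"grip":50,"dp":[0,0,0.02],"twist":0},{"grip":50,"dp":[0,0,0.02],"twist":0},{"grip":50,"dp":[0,0,0],"twist":0},{"grip":50,"dp":[0,0,0],"twist":0},{"grip":50,"dp":[0,0,0],"twist":0},{"grip":50,"dp":[0,0,0],"twist":0}])

```text
time: 8.5
tcp_pos: [0.4399, 0.1645, 0.2018]
tool_rot: [[-0.994, 0.106, 0.002], [0.106, 0.994, 0.001], [-0.002, 0.001, -1.0]]
wrist_force: [-0.1, -0.1, 1.3]
grip_width: 0.498
finger_force: 0.0
```

```bash
python3 -c "
from h import *
st()
c=grab('top','top3');pins(cloud(c));st()"
```

```text
8.5 [0.4399 0.1645 0.2018] r,phi 0.1685 172.7 xang 173.9 j6 26.6 F [-0.1 -0.1  1.3] 0.49802030218163795 0.0
pins 60 theta mod36 23.204894307161364
0.05 [306. 152.] 25 [0.672 0.125 0.06 ] r 0.067 ang 344.7
0.05 [302. 170.] 200 [0.608 0.14  0.06 ] r 0.003 ang 297.9
0.05 [331. 174.] 22 [0.596 0.041 0.059] r 0.103 ang 263.6
0.05 [313. 197.] 111 [0.515 0.104 0.057] r 0.1 ang 202.6
0.11 [306. 139.] 278 [0.705 0.123 0.119] r 0.1 ang 348.3
0.11 [276. 184.] 23 [0.555 0.225 0.117] r 0.097 ang 122.3
0.128 [279. 122.] 13 [0.761 0.21  0.137] r 0.168 ang 23.7
0.128 [337. 134.] 12 [0.717 0.019 0.138] r 0.166 ang 311.5
0.128 [330. 163.] 274 [0.618 0.042 0.156] r 0.101 ang 276.2
0.128 [288. 178.] 313 [0.572 0.181 0.147] r 0.051 ang 132.5
0.128 [248. 173.] 12 [0.591 0.31  0.139] r 0.168 ang 95.4
0.128 [344. 193.] 12 [ 0.522 -0.     0.137] r 0.167 ang 239.2
8.55 [0.4399 0.1645 0.2017] r,phi 0.1685 172.7 xang 173.9 j6 26.6 F [-0.3 -0.4 -0.9] 0.5005565862473094 0.0
```

Call:
send_rows(series=[{"grip":50,"dp":[-0.001,0.015,0],"twist":0.055},{"grip":50,"dp":[0,0,0.03],"twist":0.055},{"grip":50,"dp":[0,0,0.035],"twist":0},{"grip":50,"dp":[0,0,0.03],"twist":0},{"grip":50,"dp":[0,0,0],"twist":0}])

```text
time: 8.97
tcp_pos: [0.4379, 0.1776, 0.1014]
tool_rot: [[-0.977, 0.214, -0.008], [0.214, 0.977, -0.003], [0.007, -0.005, -1.0]]
wrist_force: [-1.3, -0.1, 0.0]
grip_width: 0.499
finger_force: 0.0
```

Call:
send_rows(series=[{"grip":50,"dp":[0,-0.007,0],"twist":-0.042},{"grip":50,"dp":[0,-0.005,0],"twist":-0.03},{"grip":50,"dp":[0,-0.003,0],"twist":-0.018},{"grip":50,"dp":[0,-0.003,0],"twist":-0.018},{"grip":50,"dp":[0,-0.004,0],"twist":-0.024},{"grip":50,"dp":[0,-0.005,0],"twist":-0.03},{"grip":50,"dp":[0,-0.006,0],"twist":-0.036},{"grip":50,"dp":[0,-0.007,0],"twist":-0.042},{"grip":50,"dp":[0,-0.007,0],"twist":-0.042},{"grip":50,"dp":[0,-0.007,0],"twist":-0.042},{"grip":50,"dp":[0,-0.007,0],"twist":-0.042},{"grip":50,"dp":[0,-0.007,0],"twist":-0.042}])

```text
time: 9.97
tcp_pos: [0.4403, 0.1113, 0.1066]
tool_rot: [[-0.981, -0.193, 0.002], [-0.193, 0.981, 0.001], [-0.002, 0.0, -1.0]]
wrist_force: [-0.2, 0.2, -0.5]
grip_width: 0.501
finger_force: 0.0
```

Call:
send_rows(series=[{"grip":50,"dp":[0,-0.007,0],"twist":-0.042},{"grip":50,"dp":[0,-0.007,0],"twist":-0.042},{"grip":50,"dp":[0,-0.007,0],"twist":-0.042},{"grip":50,"dp":[0,-0.007,0],"twist":-0.042},{"grip":50,"dp":[0,-0.007,0],"twist":-0.042},{"grip":50,"dp":[0,-0.006,0],"twist":-0.036},{"grip":50,"dp":[0,-0.006,0],"twist":-0.036},{"grip":50,"dp":[0,-0.005,0],"twist":-0.03},{"grip":50,"dp":[0,-0.005,0],"twist":-0.03},{"grip":50,"dp":[0,-0.004,0],"twist":-0.024},{"grip":50,"dp":[0,-0.004,0],"twist":-0.024},{"grip":50,"dp":[0,-0.003,0],"twist":-0.018}])

```text
time: 10.97
tcp_pos: [0.4655, 0.0485, 0.1066]
tool_rot: [[-0.825, -0.566, 0.002], [-0.566, 0.825, 0.0], [-0.002, -0.001, -1.0]]
wrist_force: [0.1, 0.4, 0.5]
grip_width: 0.497
finger_force: 0.0
```

```bash
python3 -c "
from h import *
st()
c=grab('top','top4');pins(cloud(c));st()"
```

```text
10.9667 [0.4655 0.0485 0.1066] r,phi 0.1702 213.7 xang -145.6 j6 -28.5 F [0.1 0.4 0.5] 0.49726356758714924 0.0
pins 64 theta mod36 29.88162453529022
0.05 [322. 155.] 28 [0.663 0.072 0.058] r 0.09 ang 308.0
0.05 [288. 155.] 33 [0.662 0.189 0.059] r 0.071 ang 39.9
0.05 [302. 169.] 170 [0.613 0.142 0.061] r 0.007 ang 348.3
0.05 [327. 180.] 66 [0.575 0.054 0.057] r 0.095 ang 250.5
0.11 [284. 142.] 250 [0.696 0.195 0.118] r 0.103 ang 30.3
0.11 [285. 153.] 17 [0.661 0.192 0.114] r 0.073 ang 42.3
0.11 [298. 196.] 85 [0.514 0.151 0.118] r 0.093 ang 175.1
0.128 [304. 117.] 13 [0.773 0.125 0.137] r 0.167 ang 353.9
0.128 [319. 141.] 191 [0.69  0.078 0.158] r 0.106 ang 321.8
0.128 [253. 148.] 13 [0.675 0.297 0.138] r 0.168 ang 66.0
0.128 [319. 151.] 29 [0.659 0.077 0.145] r 0.084 ang 308.4
0.128 [349. 156.] 12 [ 0.64  -0.02   0.139] r 0.167 ang 281.6
0.128 [298. 183.] 333 [0.554 0.149 0.146] r 0.053 ang 173.7
0.128 [265. 206.] 11 [0.483 0.256 0.14 ] r 0.168 ang 137.7
11.0167 [0.4657 0.0482 0.1064] r,phi 0.1702 213.9 xang -145.6 j6 -28.5 F [-0.3 -0.6 -0.1] 0.49977262998233263 0.0
```

Call:
send_rows(series=[{"grip":50,"dp":[0,0,-0.03],"twist":0},{"grip":50,"dp":[0,0,-0.03],"twist":0},{"grip":50,"dp":[0,0,-0.03],"twist":0},{"grip":100,"dp":[0,0,-0.034],"twist":0.1},{"grip":100,"dp":[0,0,0],"twist":0.1},{"grip":100,"dp":[0,0,0],"twist":0.1},{"grip":100,"dp":[0,0,0],"twist":0.1},{"grip":100,"dp":[0,0,0],"twist":0.1},{"grip":100,"dp":[0,0,0],"twist":0.1},{"grip":100,"dp":[0,0,0],"twist":0.1}])

```text
time: 11.85
tcp_pos: [0.4644, 0.0488, 0.23]
tool_rot: [[-0.995, 0.105, 0.001], [0.105, 0.995, 0.0], [-0.001, 0.0, -1.0]]
wrist_force: [0.2, 0.6, 0.0]
grip_width: 0.999
finger_force: 0.0
```

```bash
python3 - <<'E'
from h import *
st()
c=grab('top','top5');W=cloud(c);pins(W)
z=W[...,2];d=W[...,:2]-C0
for th in (174.5,):
    u=np.array([np.cos(np.radians(th)),np.sin(np.radians(th))]); n=np.array([-u[1],u[0]])
    r=d@u; t=d@n
    m=(r>0)&(r<.15)&(abs(t)<.05)&(z>.1)&(z<.18)
    for a in np.arange(0,.14,.012):
        k=m&(r>=a)&(r<a+.012)
        if k.sum()>3: print(a.round(3),k.sum(),'t',t[k].min().round(3),t[k].max().round(3),'zmax',z[k].max().round(3))
E
```

```text
11.85 [0.4644 0.0488 0.23  ] r,phi 0.1709 213.4 xang 174.0 j6 12.0 F [0.2 0.6 0. ] 0.9990442481923741 0.0
pins 56 theta mod36 33.689771515654144
0.05 [320. 153.] 27 [0.667 0.079 0.06 ] r 0.088 ang 313.2
0.05 [287. 156.] 33 [0.66  0.191 0.059] r 0.071 ang 42.0
0.05 [302. 169.] 164 [0.614 0.142 0.061] r 0.007 ang 351.8
0.05 [328. 176.] 28 [0.589 0.051 0.056] r 0.093 ang 258.8
0.11 [283. 143.] 232 [0.694 0.2   0.118] r 0.104 ang 33.1
0.11 [284. 153.] 26 [0.659 0.196 0.116] r 0.074 ang 45.7
0.11 [297. 197.] 57 [0.512 0.154 0.118] r 0.096 ang 173.1
0.128 [301. 117.] 12 [0.773 0.136 0.138] r 0.167 ang 357.4
0.128 [317. 140.] 216 [0.692 0.082 0.157] r 0.104 ang 324.4
0.128 [251. 150.] 9 [0.668 0.302 0.139] r 0.17 ang 69.1
0.128 [318. 150.] 16 [0.661 0.082 0.141] r 0.082 ang 311.5
0.128 [348. 154.] 11 [ 0.65  -0.017  0.137] r 0.166 ang 285.0
0.128 [297. 183.] 257 [0.555 0.151 0.146] r 0.052 ang 170.7
0.128 [268. 208.] 13 [0.477 0.248 0.137] r 0.167 ang 141.0
0.012 21 t -0.019 0.02 zmax 0.14
0.024 45 t -0.024 0.024 zmax 0.152
0.036 47 t -0.027 0.013 zmax 0.162
0.048 46 t -0.027 0.014 zmax 0.165
0.06 43 t -0.023 0.012 zmax 0.158
0.072 44 t -0.023 0.012 zmax 0.153
0.084 48 t -0.024 0.015 zmax 0.14
0.096 43 t -0.019 0.015 zmax 0.125
0.108 21 t -0.012 0.019 zmax 0.11
```

Call:
send_rows(series=[{"grip":100,"dp":[-0.0185,0.026,0],"twist":0},{"grip":100,"dp":[-0.0185,0.026,0],"twist":0},{"grip":100,"dp":[-0.0185,0.026,0],"twist":0},{"grip":100,"dp":[-0.0185,0.026,0],"twist":0},{"grip":100,"dp":[0,0,0],"twist":-0.06},{"grip":100,"dp":[0,0,0],"twist":0},{"grip":100,"dp":[0,0,0],"twist":0},{"grip":100,"dp":[0,0,0],"twist":0}])

```text
time: 12.57
tcp_pos: [0.5476, 0.1443, 0.2295]
tool_rot: [[-0.999, 0.041, -0.001], [0.041, 0.999, -0.0], [0.001, -0.0, -1.0]]
wrist_force: [0.3, -0.2, -0.0]
grip_width: 1.002
finger_force: 0.0
```

```bash
cat >> h.py <<'E'
def theta(W):
    z=W[...,2]; q=W[...,:2]-C0; R=np.hypot(q[...,0],q[...,1]); a=np.arctan2(q[...,1],q[...,0])
    m=(z>.125)&(z<.145)&(abs(R-.168)<.007)
    print('peg theta mod72',m.sum(),np.degrees(np.angle(np.mean(np.exp(5j*a[m])))/5-np.radians(36))%72)
E
python3 - <<'E'
from h import *
c=grab('top');W=cloud(c);theta(W)
z=W[...,2];d=W[...,:2]-C0
st(); c=grab('wrist','wr2'); print(c['view'])
# wrist fisheye cloud
zz=c['range_z']; v,u=np.mgrid[:400,:640]; x=u-c['cx'];y=v-c['cy']; rr=np.hypot(x,y); t=rr/c['fx']
k=zz*np.tan(t)/np.maximum(rr,1e-6); P=np.stack([x*k,y*k,zz],-1)
V=c['view']; Wd=(P-V[:3,3])@V[:3,:3]; np.save('wc.npy',Wd)
for p in ((320,200),(320,150),(320,250),(320,300)): print(p,Wd[p[1],p[0]].round(3))
E
```

```text
peg theta mod72 39 33.096997180295816
12.6167 [0.5476 0.1442 0.2296] r,phi 0.0594 178.9 xang 177.7 j6 17.1 F [-0.2 -0.4  0.6] 0.9976291687751785 0.0
[[ 4.17755497e-02  9.99126987e-01 -2.61174665e-04 -1.66386854e-01]
 [ 9.45052234e-01 -3.94297395e-02  3.24532849e-01 -5.52428053e-01]
 [ 3.24239230e-01 -1.38043619e-02 -9.45874390e-01  2.04821604e-01]
 [ 0.00000000e+00  0.00000000e+00  0.00000000e+00  1.00000000e+00]]
(320, 200) [0.538 0.146 0.145]
(320, 150) [0.504 0.147 0.112]
(320, 250) [0.585 0.144 0.138]
(320, 300) [0.711 0.139 0.04 ]
```

View pics/wr2.png

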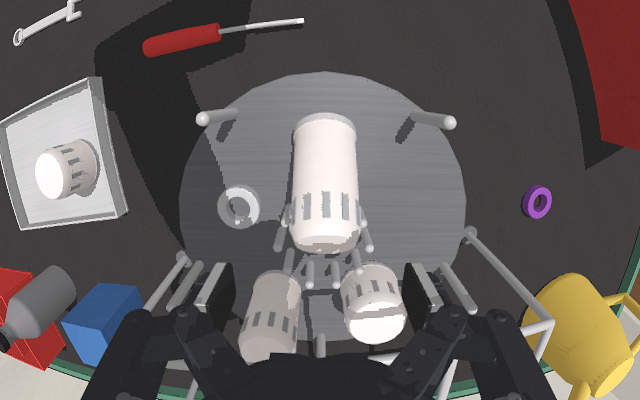

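The wrist view shows the toppled filter centred between the open fingers. Its base is at (325,118) and its dome at (325,245). The tall and squat filters stand behind it under the guard, the bearing is at (238,207), and the table has stopped at about 177°. I'll descend and grip it lightly above its middle.

Call:
send_rows(series=[{"grip":100,"dp":[-0.0045,0,0.03],"twist":0},{"grip":100,"dp":[0,0,0.03],"twist":0},{"grip":100,"dp":[0,0,0.03],"twist":0},{"grip":100,"dp":[0,0,0.025],"twist":0},{"grip":100,"dp":[0,0,0.02],"twist":0},{"grip":100,"dp":[0,0,0],"twist":0},{"grip":60,"dp":[0,0,0],"twist":0},{"grip":60,"dp":[0,0,0],"twist":0},{"grip":60,"dp":[0,0,0],"twist":0},{"grip":60,"dp":[0,0,0],"twist":0}], grip_force=20)

```text
time: 13.5
tcp_pos: [0.5532, 0.1438, 0.095]
tool_rot: [[-0.999, 0.04, 0.001], [0.04, 0.999, -0.002], [-0.001, -0.002, -1.0]]
wrist_force: [1.1, -1.2, 0.6]
grip_width: 0.726
finger_force: 22.2
```

```bash
python3 - <<'E'
from h import *
st(); c=grab('wrist','wr3'); st()
E
```

```text
13.5 [0.5532 0.1438 0.095 ] r,phi 0.0538 179.1 xang 177.7 j6 16.9 F [ 1.1 -1.2  0.6] 0.7256911178383096 22.23261147737503
13.55 [0.5533 0.144  0.0949] r,phi 0.0538 178.9 xang 177.7 j6 16.9 F [ 0.6 -1.   0. ] 0.725411353735458 22.48283475637436
```

Call:
send_rows(series=[{"grip":60,"dp":[0.004,0,-0.003],"twist":0},{"grip":60,"dp":[0.004,0,-0.004],"twist":0},{"grip":60,"dp":[0.004,0,-0.005],"twist":0},{"grip":60,"dp":[0.004,0,-0.006],"twist":0},{"grip":60,"dp":[0.004,0,-0.006],"twist":0},{"grip":60,"dp":[0,0,-0.006],"twist":0},{"grip":60,"dp":[0,0,0],"twist":0},{"grip":60,"dp":[0,0,0],"twist":0}])

```text
time: 14.22
tcp_pos: [0.5335, 0.1457, 0.1251]
tool_rot: [[-0.999, 0.04, 0.002], [0.04, 0.999, 0.0], [-0.002, 0.001, -1.0]]
wrist_force: [0.5, -0.2, -3.8]
grip_width: 0.727
finger_force: 22.9
```

```bash
cat >> h.py <<'E'
def wcloud(c):
    zz=c['range_z']; v,u=np.mgrid[:400,:640]; x=u-c['cx'];y=v-c['cy']; rr=np.hypot(x,y); t=rr/c['fx']
    k=zz*np.tan(t)/np.maximum(rr,1e-6); P=np.stack([x*k,y*k,zz],-1); V=c['view']
    W=(P-V[:3,3])@V[:3,:3]; W[zz==0]=np.nan; return W
def tilt(save):
    c=grab('wrist',save); W=wcloud(c); s=status.sense(); R=s['tool_rot']
    q=(W-s['tcp_pos'])@R   # tool frame
    for x0 in np.arange(-.02,.12,.01):
        k=(abs(q[...,1])<.008)&(q[...,0]>=x0)&(q[...,0]<x0+.01)&(q[...,2]>-.09)&(q[...,2]<.15)
        if k.sum()>2: print('toolx %.3f n%d z min %.3f med %.3f max %.3f'%(x0+.005,k.sum(),q[k][:,2].min(),np.median(q[k][:,2]),q[k][:,2].max()))
E
python3 - <<'E'
from h import *
st(); tilt('wr4')
E
```

```text
14.2167 [0.5335 0.1457 0.1251] r,phi 0.0735 177.9 xang 177.7 j6 17.5 F [ 0.5 -0.2 -3.8] 0.7272252054378883 22.91779339313507
toolx -0.005 n514 z min -0.061 med -0.059 max -0.056
toolx 0.005 n1215 z min -0.084 med -0.056 max -0.050
toolx 0.015 n3406 z min -0.090 med -0.077 max -0.043
toolx 0.025 n1362 z min -0.047 med -0.041 max -0.034
toolx 0.035 n1268 z min -0.039 med -0.033 max -0.027
toolx 0.045 n1157 z min -0.030 med -0.025 max -0.019
toolx 0.055 n1022 z min -0.022 med -0.017 max -0.011
toolx 0.065 n913 z min -0.015 med -0.009 max -0.003
toolx 0.075 n788 z min -0.006 med -0.001 max 0.005
toolx 0.085 n580 z min 0.001 med 0.004 max 0.083
toolx 0.095 n292 z min 0.082 med 0.084 max 0.086
toolx 0.105 n175 z min 0.082 med 0.086 max 0.126
toolx 0.115 n215 z min 0.122 med 0.124 max 0.126
```

View pics/wr4.png

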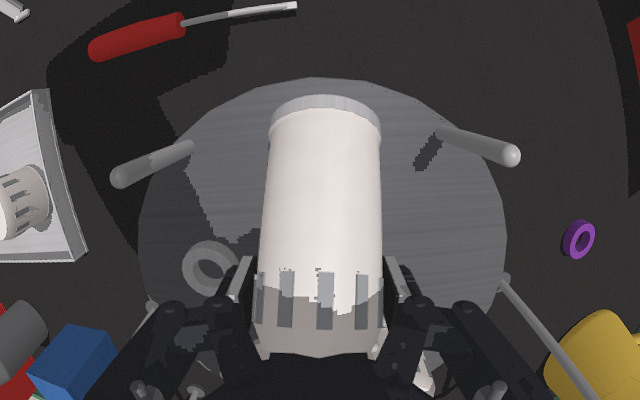

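The filter is gripped and clear (about 0.39 kg), and still tilted with its base up the image at (325,100). It doesn't swing upright in the pads. My plan is to carry it to the tray, hook the inner part of its base face on the near wall's top edge, and roll it upright about that edge in the light grip.

Call:
send_rows(series=[{"grip":60,"dp":[0,0,-0.01],"twist":0},{"grip":60,"dp":[0,0,-0.02],"twist":0},{"grip":60,"dp":[0,0,-0.025],"twist":0},{"grip":60,"dp":[0,0,-0.025],"twist":0},{"grip":60,"dp":[0,0,-0.02],"twist":0},{"grip":60,"dp":[0,-0.005,-0.01],"twist":0},{"grip":60,"dp":[0.005,-0.01,0],"twist":0},{"grip":60,"dp":[0.005,-0.02,0],"twist":0},{"grip":60,"dp":[0.005,-0.03,0],"twist":0},{"grip":60,"dp":[0.005,-0.034,0],"twist":0},{"grip":60,"dp":[0.005,-0.034,0],"twist":0},{"grip":60,"dp":[0.005,-0.034,0],"twist":0}], grip_force=40)

```text
time: 15.27
tcp_pos: [0.4938, -0.0221, 0.2326]
tool_rot: [[-0.999, 0.039, -0.003], [0.039, 0.999, -0.0], [0.003, -0.0, -1.0]]
wrist_force: [0.7, -0.9, -3.6]
grip_width: 0.718
finger_force: 46.4
```

Call:
send_rows(series=[{"grip":60,"dp":[0.005,-0.034,0],"twist":0},{"grip":60,"dp":[0.005,-0.034,0],"twist":0},{"grip":60,"dp":[0.005,-0.034,0],"twist":0},{"grip":60,"dp":[0.005,-0.034,0],"twist":0},{"grip":60,"dp":[0.005,-0.034,0],"twist":0},{"grip":60,"dp":[0.005,-0.034,0],"twist":0},{"grip":60,"dp":[0.005,-0.034,0],"twist":0},{"grip":60,"dp":[0,-0.034,0],"twist":0},{"grip":60,"dp":[0,-0.03,0],"twist":0},{"grip":60,"dp":[0,-0.02,0],"twist":-0.06},{"grip":60,"dp":[0,-0.01,0],"twist":-0.055},{"grip":60,"dp":[0,0,0],"twist":0}])

```text
time: 16.27
tcp_pos: [0.4468, -0.3528, 0.2322]
tool_rot: [[-0.997, -0.072, -0.003], [-0.072, 0.997, 0.001], [0.003, 0.001, -1.0]]
wrist_force: [-0.1, 0.6, -3.1]
grip_width: 0.718
finger_force: 46.6
```

```bash
python3 - <<'E'
from h import *
st(); tilt('wr5')
c=grab('top'); W=cloud(c); z=W[...,2]
# tray wall near side
m=((z>.022)&(z<.042)); m[:, :378]=0; m[:,480:]=0; m[:163]=0; m[250:]=0
P=W[m][:,:2]; a=np.radians(4.34); q=(P-[.4983,-.2826])@np.array([[np.cos(a),-np.sin(a)],[np.sin(a),np.cos(a)]])
k=q[:,0]<-.085
for lo in np.arange(-.14,.13,.045):
    kk=k&(q[:,1]>lo)&(q[:,1]<lo+.045); print(lo.round(3),kk.sum(),q[kk,0].mean().round(4),q[kk,0].min().round(4),q[kk,0].max().round(4))
E
```

```text
16.2667 [ 0.4468 -0.3528  0.2322] r,phi 0.521 252.1 xang -175.9 j6 -42.4 F [-0.1  0.6 -3.1] 0.7180794349606946 46.61691069602966
toolx -0.005 n491 z min -0.060 med -0.058 max -0.055
toolx 0.005 n1167 z min -0.075 med -0.055 max -0.049
toolx 0.015 n3475 z min -0.090 med -0.077 max -0.042
toolx 0.025 n1369 z min -0.047 med -0.040 max -0.034
toolx 0.035 n1261 z min -0.038 med -0.033 max -0.027
toolx 0.045 n1156 z min -0.030 med -0.025 max -0.019
toolx 0.055 n1042 z min -0.023 med -0.017 max -0.011
toolx 0.065 n924 z min -0.014 med -0.009 max -0.004
toolx 0.075 n801 z min -0.007 med -0.002 max 0.004
toolx 0.085 n640 z min 0.000 med 0.004 max 0.008<stdin>:9: RuntimeWarning: Mean of empty slice.
  ret = ret.dtype.type(ret / rcount)
Traceback (most recent call last):
ValueError: zero-size array to reduction operation minimum which has no identity
```

View pics/wr5.png

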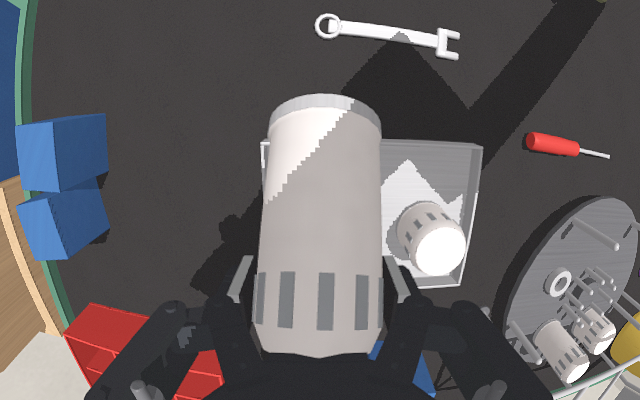

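Call:
send_rows(series=[{"grip":60,"dp":[-0.015,0,0],"twist":0},{"grip":60,"dp":[-0.014,0,0.015],"twist":0},{"grip":60,"dp":[0,0,0.025],"twist":0},{"grip":60,"dp":[0,0,0.03],"twist":0},{"grip":60,"dp":[0,0,0.03],"twist":0},{"grip":60,"dp":[0,0,0.02],"twist":0},{"grip":60,"dp":[0,0,0],"twist":0}], grip_force=20)

```text
time: 16.95
tcp_pos: [0.4736, -0.3441, 0.1091]
tool_rot: [[-0.997, -0.076, -0.009], [-0.076, 0.997, 0.007], [0.008, 0.008, -1.0]]
wrist_force: [-1.7, 0.9, -3.2]
grip_width: 0.719
finger_force: 46.7
```

```bash
python3 - <<'E'
from h import *
st(); c=grab('wrist','wr6'); W=wcloud(c); s=status.sense(); q=(W-s['tcp_pos'])@s['tool_rot']
z=W[...,2]
m=(z>.02)&(z<.045)&(q[...,0]>.03)&(q[...,0]<.11)
for lo in (-.09,-.07,-.05,.04,.05,.06,.08,.1):
    k=m&(q[...,1]>lo)&(q[...,1]<lo+.01)
    if k.sum(): print(lo,k.sum(),'toolx',np.percentile(q[k][:,0],[2,50,98]).round(4),'z',np.percentile(z[k],[2,50,98]).round(4))
k=(z<.012)&(abs(q[...,0]-.03)<.03)&(q[...,1]>.05)&(q[...,1]<.1); print('floor',np.nanmedian(z[k]))
E
```

```text
16.95 [ 0.4736 -0.3441  0.1091] r,phi 0.5051 254.7 xang -175.7 j6 -40.4 F [-1.7  0.9 -3.2] 0.7186302809744435 46.658066511154175
-0.07 399 toolx [0.031  0.053  0.0697] z [0.0206 0.0297 0.0318]
-0.05 92 toolx [0.0658 0.0681 0.0699] z [0.023  0.0303 0.0319]
0.04 32 toolx [0.0657 0.068  0.0696] z [0.0225 0.0302 0.0318]
0.05 85 toolx [0.0654 0.068  0.0697] z [0.0213 0.03   0.0315]
0.06 87 toolx [0.0655 0.0678 0.0695] z [0.0216 0.0302 0.0317]
0.08 77 toolx [0.0656 0.068  0.0696] z [0.0212 0.0302 0.0313]
0.1 74 toolx [0.0654 0.0679 0.0695] z [0.0204 0.0304 0.0319]
floor 0.004662212673689954
```

Call:
send_rows(series=[{"grip":64,"dp":[0,0,0.01],"twist":0},{"grip":64,"dp":[0,0,0.01],"twist":0},{"grip":64,"dp":[0,0,0.01],"twist":0},{"grip":64,"dp":[0,0,0],"twist":0},{"grip":64,"dp":[0,0,0],"twist":0}], grip_force=20)

```text
time: 17.42
tcp_pos: [0.4771, -0.3481, 0.0839]
tool_rot: [[-0.997, -0.075, -0.001], [-0.075, 0.997, 0.001], [0.001, 0.001, -1.0]]
wrist_force: [-0.5, 0.2, -2.4]
grip_width: 0.717
finger_force: 46.5
```

Call:
send_rows(series=[{"grip":72.4,"dp":[0,0,0.002],"twist":0},{"grip":72.4,"dp":[0,0,0.002],"twist":0}], grip_force=20)

```text
time: 17.58
tcp_pos: [0.4781, -0.3489, 0.0809]
tool_rot: [[-0.997, -0.075, 0.001], [-0.075, 0.997, -0.001], [-0.001, -0.001, -1.0]]
wrist_force: [-0.1, 1.0, -2.5]
grip_width: 0.726
finger_force: 22.6
```

Call:
send_rows(series=[{"grip":72.4,"dp":[0.004,0,0],"twist":0},{"grip":72.4,"dp":[0.004,0,0],"twist":0},{"grip":72.4,"dp":[0.004,0,0],"twist":0},{"grip":72.4,"dp":[0.003,0,-0.002],"twist":0},{"grip":72.4,"dp":[0.003,0,-0.002],"twist":0},{"grip":72.4,"dp":[0.003,0,-0.002],"twist":0},{"grip":72.4,"dp":[0.003,0,-0.002],"twist":0},{"grip":72.4,"dp":[0.003,0,-0.002],"twist":0}])

```text
time: 18.25
tcp_pos: [0.4503, -0.3506, 0.0907]
tool_rot: [[-0.997, -0.075, 0.0], [-0.075, 0.997, -0.0], [-0.0, -0.0, -1.0]]
wrist_force: [0.3, -0.2, -3.3]
grip_width: 0.724
finger_force: 3.7
```

```bash
python3 - <<'E'
from h import *
st(); tilt('wr7'); st()
E
```

```text
18.25 [ 0.4503 -0.3506  0.0907] r,phi 0.5178 252.4 xang -175.7 j6 -42.2 F [ 0.3 -0.2 -3.3] 0.7242806835210251 3.6965806782245636
toolx -0.015 n279 z min -0.048 med -0.046 max -0.042
toolx -0.005 n447 z min -0.052 med -0.050 max -0.047
toolx 0.005 n758 z min -0.090 med -0.053 max -0.051
toolx 0.015 n3660 z min -0.090 med -0.076 max -0.038
toolx 0.025 n1779 z min -0.045 med -0.032 max -0.017
toolx 0.035 n1247 z min -0.023 med -0.011 max 0.002
toolx 0.045 n881 z min -0.003 med 0.009 max 0.021
toolx 0.055 n669 z min 0.017 med 0.029 max 0.041
toolx 0.065 n529 z min 0.038 med 0.047 max 0.092
toolx 0.075 n280 z min 0.089 med 0.090 max 0.092
toolx 0.085 n299 z min 0.088 med 0.090 max 0.092
toolx 0.095 n292 z min 0.087 med 0.090 max 0.092
toolx 0.105 n285 z min 0.088 med 0.090 max 0.092
toolx 0.115 n285 z min 0.088 med 0.090 max 0.093
18.3 [ 0.4498 -0.3506  0.091 ] r,phi 0.518 252.3 xang -175.7 j6 -42.2 F [-1.   1.  -2.2] 0.7241071571884411 3.726396784186363
```

The filter has swung to about 26° tilt, and the light grip (about 4 N) lets it pivot. I'll firm the grip, go inward over the tray floor, touch the low edge down, then roll it upright.

Call:
send_rows(series=[{"grip":60,"dp":[0,0,0],"twist":0},{"grip":60,"dp":[0,0,0],"twist":0},{"grip":60,"dp":[-0.008,0,0],"twist":0},{"grip":60,"dp":[-0.012,0,0],"twist":0},{"grip":60,"dp":[-0.012,0,0],"twist":0},{"grip":60,"dp":[-0.01,0,0],"twist":0},{"grip":60,"dp":[-0.008,0,0],"twist":0},{"grip":60,"dp":[0,0,0.004],"twist":0},{"grip":60,"dp":[0,0,0.004],"twist":0},{"grip":60,"dp":[0,0,0.003],"twist":0},{"grip":60,"dp":[0,0,0],"twist":0}], grip_force=20)

```text
time: 19.22
tcp_pos: [0.5003, -0.3464, 0.0793]
tool_rot: [[-0.997, -0.075, 0.0], [-0.075, 0.997, 0.001], [-0.0, 0.001, -1.0]]
wrist_force: [1.1, 0.7, 0.2]
grip_width: 0.72
finger_force: 23.1
```

```bash
python3 - <<'E'
from h import *
st(); tilt('wr8')
E
```

```text
19.2167 [ 0.5003 -0.3464  0.0793] r,phi 0.5009 257.7 xang -175.7 j6 -39.0 F [1.1 0.7 0.2] 0.7195137791744408 23.065564334392548
toolx -0.015 n279 z min -0.048 med -0.046 max -0.042
toolx -0.005 n439 z min -0.051 med -0.049 max -0.047
toolx 0.005 n668 z min -0.075 med -0.053 max -0.050
toolx 0.015 n3669 z min -0.090 med -0.076 max -0.038
toolx 0.025 n1799 z min -0.047 med -0.033 max -0.018
toolx 0.035 n1257 z min -0.023 med -0.012 max 0.002
toolx 0.045 n910 z min -0.003 med 0.009 max 0.022
toolx 0.055 n649 z min 0.018 med 0.029 max 0.041
toolx 0.065 n500 z min 0.038 med 0.046 max 0.076
toolx 0.075 n319 z min 0.073 med 0.075 max 0.076
toolx 0.085 n335 z min 0.073 med 0.075 max 0.077
toolx 0.095 n336 z min 0.047 med 0.060 max 0.080
toolx 0.105 n306 z min 0.076 med 0.079 max 0.081
toolx 0.115 n312 z min 0.076 med 0.079 max 0.081
```

View pics/wr8.png

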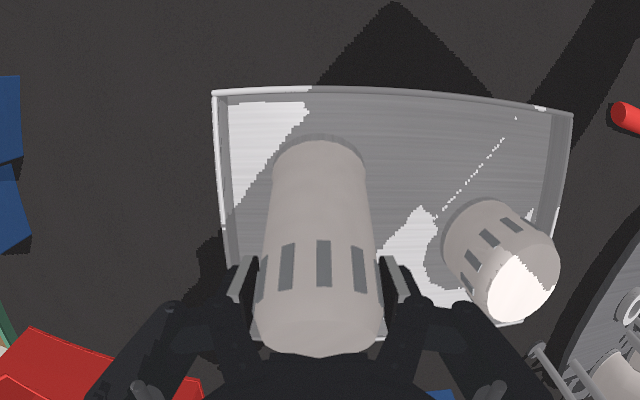

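The wrist view shows the filter over the free half of the tray at (320,240), with its base edge now on the floor and the load off the wrist. The tray's squat filter is clear at (505,260). I'll loosen and roll it upright about the low edge.

Call:
send_rows(series=[{"grip":72.4,"dp":[0,0,0],"twist":0},{"grip":72.4,"dp":[0,0,0],"twist":0},{"grip":72.4,"dp":[0.003,0,0],"twist":0},{"grip":72.4,"dp":[0.003,0,0],"twist":0},{"grip":72.4,"dp":[0.003,0,0],"twist":0},{"grip":72.4,"dp":[0.003,0,0],"twist":0},{"grip":72.4,"dp":[0.003,0,0],"twist":0},{"grip":72.4,"dp":[0.003,0,0],"twist":0},{"grip":72.4,"dp":[0.003,0,0],"twist":0},{"grip":72.4,"dp":[0.003,0,0],"twist":0}])

```text
time: 20.1
tcp_pos: [0.476, -0.3486, 0.0791]
tool_rot: [[-0.997, -0.075, -0.0], [-0.075, 0.997, -0.0], [0.0, -0.0, -1.0]]
wrist_force: [0.2, -0.5, -1.7]
grip_width: 0.727
finger_force: 5.6
```

```bash
python3 - <<'E'
from h import *
st(); tilt('wr9')
E
```

```text
20.1 [ 0.476  -0.3486  0.0791] r,phi 0.5087 255.1 xang -175.7 j6 -40.5 F [ 0.2 -0.5 -1.7] 0.7274400238463365 5.601746588945389
toolx -0.015 n384 z min -0.049 med -0.048 max -0.045
toolx -0.005 n593 z min -0.051 med -0.050 max -0.048
toolx 0.005 n811 z min -0.090 med -0.051 max -0.049
toolx 0.015 n3373 z min -0.090 med -0.078 max -0.039
toolx 0.025 n2364 z min -0.046 med -0.027 max 0.004
toolx 0.035 n1174 z min -0.004 med 0.019 max 0.047
toolx 0.045 n547 z min 0.043 med 0.057 max 0.077
toolx 0.055 n321 z min 0.072 med 0.074 max 0.077
toolx 0.065 n341 z min 0.047 med 0.051 max 0.079
toolx 0.075 n321 z min 0.049 med 0.078 max 0.080
toolx 0.085 n318 z min 0.076 med 0.078 max 0.080
toolx 0.095 n321 z min 0.076 med 0.078 max 0.081
toolx 0.105 n319 z min 0.077 med 0.078 max 0.081
toolx 0.115 n321 z min 0.076 med 0.078 max 0.080
```

Call:
send_rows(series=[{"grip":72.4,"dp":[0.003,0,0.0005],"twist":0},{"grip":72.4,"dp":[0.003,0,0.0005],"twist":0},{"grip":72.4,"dp":[0.003,0,0.0006],"twist":0},{"grip":72.4,"dp":[0.003,0,0.0007],"twist":0},{"grip":72.4,"dp":[0.003,0,0.0008],"twist":0},{"grip":72.4,"dp":[0.003,0,0.0009],"twist":0},{"grip":72.4,"dp":[0.001,0,0.001],"twist":0},{"grip":72.4,"dp":[0,0,0.001],"twist":0},{"grip":72.4,"dp":[0,0,0.001],"twist":0}])

```text
time: 20.9
tcp_pos: [0.4568, -0.35, 0.0731]
tool_rot: [[-0.997, -0.075, -0.001], [-0.075, 0.997, -0.0], [0.001, -0.0, -1.0]]
wrist_force: [-3.5, 1.4, 9.1]
grip_width: 0.725
finger_force: 6.1
```

```bash
python3 - <<'E'
from h import *
st(); tilt('wr10')
E
```

```text
20.9 [ 0.4568 -0.35    0.0731] r,phi 0.5154 253.1 xang -175.7 j6 -41.7 F [-3.5  1.4  9.1] 0.7253493604753214 6.076134368777275
toolx -0.015 n245 z min -0.052 med -0.051 max -0.050
toolx -0.005 n660 z min -0.053 med -0.051 max -0.050
toolx 0.005 n850 z min -0.076 med -0.051 max -0.049
toolx 0.015 n3029 z min -0.090 med -0.079 max -0.045
toolx 0.025 n3630 z min -0.051 med -0.023 max 0.070
toolx 0.035 n310 z min 0.067 med 0.068 max 0.070
toolx 0.045 n174 z min 0.040 med 0.044 max 0.070
toolx 0.055 n519 z min 0.041 med 0.071 max 0.074
toolx 0.065 n335 z min 0.070 med 0.072 max 0.075
toolx 0.075 n326 z min 0.070 med 0.072 max 0.075
toolx 0.085 n333 z min 0.071 med 0.072 max 0.074
toolx 0.095 n359 z min 0.070 med 0.072 max 0.074
toolx 0.105 n334 z min 0.070 med 0.072 max 0.074
toolx 0.115 n335 z min 0.070 med 0.072 max 0.074
```

View pics/wr10.png

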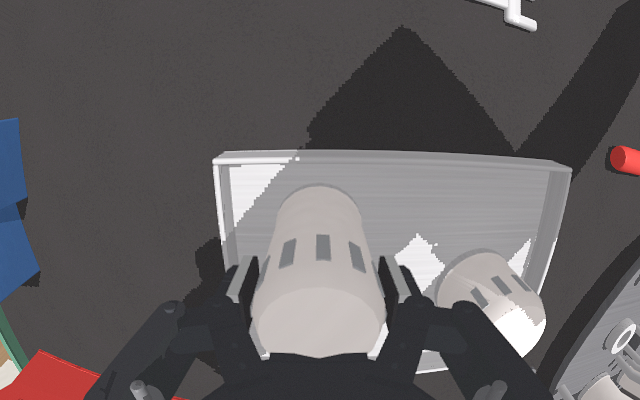

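The filter is upright on the tray floor: its dome is level at (318,320), its side is vertical, and it presses down with 9 N. I'll ease off, open and go straight up.

Call:
send_rows(series=[{"grip":72.4,"dp":[0,0,-0.001],"twist":0},{"grip":75,"dp":[0,0,-0.001],"twist":0},{"grip":80,"dp":[0,0,0],"twist":0},{"grip":90,"dp":[0,0,0],"twist":0},{"grip":100,"dp":[0,0,0],"twist":0},{"grip":100,"dp":[0,0,0],"twist":0},{"grip":100,"dp":[0,0,0],"twist":0},{"grip":100,"dp":[0,0,-0.01],"twist":0},{"grip":100,"dp":[0,0,-0.02],"twist":0},{"grip":100,"dp":[0,0,-0.03],"twist":0},{"grip":100,"dp":[0,0,-0.03],"twist":0},{"grip":100,"dp":[0,0,-0.03],"twist":0}])

```text
time: 21.95
tcp_pos: [0.4573, -0.3497, 0.1962]
tool_rot: [[-0.997, -0.075, -0.0], [-0.075, 0.997, 0.0], [0.0, 0.0, -1.0]]
wrist_force: [1.1, -0.4, 0.2]
grip_width: 0.997
finger_force: 0.0
```

Call:
send_rows(series=[{"grip":100,"dp":[0,0,-0.03],"twist":0},{"grip":100,"dp":[0,0,-0.03],"twist":0},{"grip":100,"dp":[0.03,0,0],"twist":0},{"grip":100,"dp":[0.03,0,0],"twist":0},{"grip":100,"dp":[0.03,0,0],"twist":0},{"grip":100,"dp":[0.03,0,0],"twist":0},{"grip":100,"dp":[0.02,0,0],"twist":0},{"grip":100,"dp":[0,0,0],"twist":0},{"grip":100,"dp":[0,0,0],"twist":0}])

```text
time: 22.7
tcp_pos: [0.3174, -0.3605, 0.2553]
tool_rot: [[-0.997, -0.073, 0.001], [-0.073, 0.997, -0.001], [-0.001, -0.001, -1.0]]
wrist_force: [1.0, 0.5, 0.0]
grip_width: 0.998
finger_force: 0.0
```

```bash
python3 - <<'E'
from h import *
st()
c=grab('top'); W=cloud(c); pins(W); theta(W); z=W[...,2]
m=((z>.1)&(z<.14)).astype(np.uint8); m[:,:380]=0;m[:,470:]=0;m[:165]=0;m[240:]=0
n,l,s,ce=cv2.connectedComponentsWithStats(m)
for i in range(1,n):
    if s[i,4]>20: print('tray top',ce[i].round(),s[i,4],W[l==i].mean(0).round(3))
a=grab('scene'); im=np.hstack([cv2.resize(c['img'][90:250,230:480],None,fx=1.6,fy=1.6),cv2.resize(a['img'][130:290,180:430],None,fx=1.6,fy=1.6)])
cv2.imwrite('pics/end.png',im[:,:,::-1])
E
```

```text
22.7 [ 0.3174 -0.3605  0.2553] r,phi 0.5809 240.1 xang -175.8 j6 -52.9 F [1.  0.5 0. ] 0.9984679194499653 0.0
pins 73 theta mod36 0.8783351558756678
0.05 [319. 153.] 24 [0.668 0.082 0.059] r 0.086 ang 315.1
0.05 [286. 157.] 28 [0.657 0.196 0.061] r 0.073 ang 46.8
0.05 [301. 171.] 234 [0.607 0.144 0.06 ] r 0.001 ang 112.7
0.05 [329. 179.] 116 [0.577 0.048 0.057] r 0.099 ang 252.4
0.11 [281. 143.] 212 [0.692 0.205 0.119] r 0.105 ang 36.2
0.11 [281. 154.] 44 [0.657 0.206 0.116] r 0.08 ang 51.4
0.128 [298. 117.] 11 [0.774 0.147 0.138] r 0.167 ang 1.2
0.128 [316. 140.] 239 [0.694 0.088 0.157] r 0.103 ang 327.6
0.128 [347. 150.] 12 [ 0.661 -0.014  0.137] r 0.166 ang 288.9
0.128 [331. 208.] 11 [0.473 0.043 0.138] r 0.167 ang 216.8
0.128 [270. 210.] 13 [0.47  0.239 0.138] r 0.168 ang 145.1
peg theta mod72 51 37.01272319809431
tray top [450. 211.] 271 [ 0.457 -0.348  0.12 ]
```

View pics/end.png

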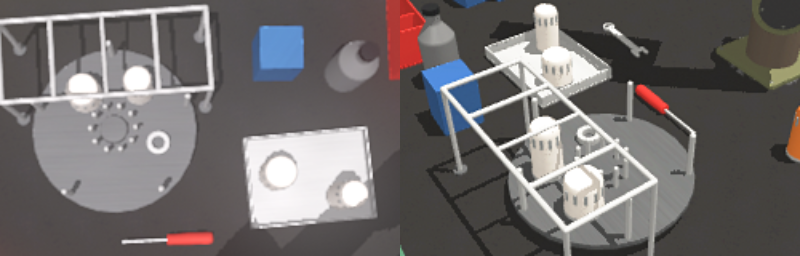

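The filter stands upright in the free corner of the tray, at (353,193) on the left and (547,25) on the right. The tray's squat filter, the two turntable filters, the bearing and the bench items are all standing, and the arm is clear of everything. I'm handing in.

```bash
python3 -c "
from bench import env
print(env.close_job())"
```

```text
the job is handed in; nothing more can be done
None
```

The toppled filter now stands upright, base down, in the free part of the tray; the other items are still standing, everything is released, and the job was handed in at about 23 s of the 58 s limit (no verdict was returned).

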